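Switch on the drying cabinet's main rocker with the ball stylus

TASK

The wide rocker in the row of four on the drying-cabinet control box is still off. Take the round-handled stylus from the wooden tool block and, with its tip and not with the gripper, press the raised half of the wide rocker all the way down, leaving the three narrow rockers as they are. Then put the stylus, tip down, in the open straight-sided tool pot, which stays upright on the bench, and let go.

Things in the scene. Friction and masses are not known exactly. Their poses are not given: they have to be found in the camera images.
- stylus_mid (a point): Centre of the ball stylus, half-way up its 170 mm. z points from tip to handle, x along the wooden block's row of three holes (65 mm apart), in one of which it stands loose, tip 35 mm deep; block 45 mm high. Plain round wooden handle, 18 mm across, from 5 to 85 mm above this point; below it a 10 mm steel rod. About 60 g, balanced 18 mm below this point. The tools beside it end in a wire loop and a flat blade.
- stylus_tip (a point): The very end of the stylus's round tip, 85 mm below stylus_mid; z points towards the handle.
- wide_rocker (a joint): Angle of the wide rocker, rad: 0 = off (start: half away from the robot raised), 0.4 = on (far half down at its stop); stays where left. Flat white paddle 56 long x 30 wide, hinge across its middle 65 mm above the bench, on a grey box 120 x 200 x 50. The narrow rockers are 14 wide; 44 between centres, order varies. About 4 N on the pad flips it.
- wide_far_pad (a point): Point on the top face of the wide rocker's far (raised) half, mid-width, 18 mm from its hinge and 10 mm from its far end; moves with the rocker and sinks about 7 mm as it goes from off to on. At 0.4 rad it is about 65 mm above the bench.
- narrow_a (a joint): Angle of a narrow rocker (14 mm wide), same sense: starts off, near 0, and must stay there.
- narrow_b (a joint): Angle of a narrow rocker, starts on, near 0.4, and must stay there.
- narrow_c (a joint): Angle of a narrow rocker, starts on, near 0.4, and must stay there.
- pot_floor (a point): Centre of the inner floor of the tool pot: loose open brown clay pot, straight sides, 92 mm across, 110 mm high, wall 5 mm, mouth 82 mm, about 0.7 kg. This point is 8 mm above its underside and 102 mm below the rim; z points up the pot. The other brown pots nearby are closed, narrow-necked or stemmed.
Things that resemble listed ones, but are neither listed nor needed, are in the scene too. Leave any turquoise or yellow look-alike of the part that bears stylus_mid alone.

How it is judged:
By the outcome, as a careful person would: the job done as asked, in the order asked, and still so for the second after the job is handed in, with the robot touching nothing.
It also fails if it takes over 58 s, if anything falls off the work surface, if the arm or the gripper's body presses on something with over 40 N, if the wrist force passes 120 N, or if a joint passes its speed limit or range.

ROBOT

A 7-joint arm with a two-finger parallel gripper is mounted at the origin on the work surface. World frame = base frame: x ahead of the robot, y to its left, z up, the work surface at z = 0. Lengths are in m, angles in rad, forces in N, time in s.
With the tool pointing down it reaches from about 0.35 to 0.9 m from the base axis. Payload 19.9 kg.
Tool frame: the origin (TCP) lies at the very end of the fingers, on their centre line; the grasp point (between the pads) lies 19 mm behind it; z points along the fingers, x is the direction in which the jaws open and shut, and the axes are right-handed (so a half turn about z gives the same grasp; the last joint's range is limited). The gripper opens to 85 mm and grips with 20 to 120 N. Pads are 22 mm wide; open, the fingers measure 114 mm over their backs; the gripper's body (76 mm by 85 mm) begins 54 mm behind the grasp point. The pads swing forward as they close: fully open they stand 13 mm farther back than shut.
Start: joints at [1.169, 0.417, -0.01, 1.614, 0.005, 1.111, -0.053], TCP at [0.22, -0.585, 0.231] pointing down, gripper open.
Joint ranges: [-2.81, 2.81], [-0.39, 2.02], [-1.27, 1.25], [0.06, 2.57], [-1.19, 4.33], [0.19, 2], [-2.82, 2.82]. Speed limits (rad/s): [1.89, 1.89, 2.39, 2.39, 3.01, 3.01, 3.01].

INTERFACE

Orientations are given as a unit quaternion [w, x, y, z].
In Python, from station import movep, move_linear, move_j, gripper_to, dwell, solve_ik, camera, Unreachable, sign_off, get_time, get_joint_pos, get_joint_vel, get_tau, get_tool_pos, get_tcp_rot, get_force, get_ft_torque, get_finger_gap gives the robot as it stands. The module is installed in compiled form; this text tells all that it offers. Calls block until the motion is done:
- movep(position, orientation): joint-space move of the TCP to a pose.
- move_linear(position, attitude=None, rate=0.15, guard=None): straight line of the TCP; attitude=None keeps the orientation; rate is the mean speed in m/s. With guard (N) it stops when the force on the tool has changed by that much, and returns True; else False.
- move_j(angles): joint-space move.
- gripper_to(opening, grip_force=None): opening from 0.0 (shut) to 1.0 (fully open); grip_force is the grip in N (None keeps the last); returns when the fingers have stopped.
- dwell(seconds).
- solve_ik(position, orientation): joint angles nearest the present ones, or None.
- camera(name): name is "scene" or "side" or "wrist"; returns a dict with "frame" (384x512x3 uint8, red, green, blue), "K" (3x3 intrinsics, pixels), "rvec" (rotation vector, rad) and "tvec" (3), from world to camera coordinates, as OpenCV has them. Camera axes: x right, y down, z forward; pixel columns grow to the right and rows downward; lengths in m; the calibration is good to about 2 mm. A picture is of the moment at which its call begins. There is no depth.
A pose or a line that the arm cannot do raises Unreachable and nothing moves.
- sign_off(): hands the job in, once; it reports no verdict.
Readings, each from a call of its own:
- get_time(): time.
- get_joint_pos(): joint angles.
- get_joint_vel(): joint speeds.
- get_tau(): joint torques, N m.
- get_tool_pos(): TCP position.
- get_tcp_rot(): TCP orientation.
- get_force(): force on the tool from outside, world axes, zero at the start.
- get_ft_torque(): the same for the moment, N m.
- get_finger_gap(): opening from 0.0 (shut) to 1.0 (fully open).
Only numpy, scipy, OpenCV 4.12 (cv2) and the standard library are available. Lean on these libraries where they do the work, as an engineer would, in place of code of your own. Each camera call takes 0.05 s, during which the arm holds its last target. There are 200 camera calls.

## Working session

There is one attempt and no reset: what is moved stays moved. The work goes in short steps, each a Python script; the robot and the scene stay as the last script left them, time stands still between calls to the robot, and variables do not carry over. Pictures are saved under pics/ and viewed, about 8 in all and at most 12, crops included, and the job is handed in when it is done.

```bash
mkdir -p pics; cat > h.py <<'E'
import numpy as np, cv2
from station import *
def snap(n,f):
    c=camera(n); cv2.imwrite(f,c["frame"][:,:,::-1]); np.savez(f[:-4]+'.npz',**{k:np.array(v) for k,v in c.items()}); return c
def load(f): return dict(np.load(f))
def ray(c,u,v):
    R,_=cv2.Rodrigues(np.array(c["rvec"],float)); t=np.array(c["tvec"],float).ravel()
    o=-R.T@t; d=R.T@np.linalg.inv(c["K"])@np.array([u,v,1.]); return o,d/np.linalg.norm(d)
def onz(c,u,v,z):
    o,d=ray(c,u,v); return o+d*(z-o[2])/d[2]
def tri(c1,p1,c2,p2):
    o1,d1=ray(c1,*p1);o2,d2=ray(c2,*p2)
    s=np.linalg.lstsq(np.c_[d1,-d2],o2-o1,rcond=None)[0]
    a=o1+d1*s[0];b=o2+d2*s[1]; return (a+b)/2,np.linalg.norm(a-b)
def proj(c,P): return cv2.projectPoints(np.array([P],float),np.array(c["rvec"],float),np.array(c["tvec"],float),np.array(c["K"],float),None)[0].ravel()
E
python3 - <<'E'
from h import *
for n in ("scene","side"):
    c=snap(n,f"pics/{n}0.png"); print(n,ray(c,256,192),c["K"][0,0])
a=cv2.imread("pics/scene0.png");cv2.imwrite("pics/sc_big.png",cv2.resize(a,(800,600),interpolation=cv2.INTER_CUBIC))
a=cv2.imread("pics/side0.png");cv2.imwrite("pics/si_big.png",cv2.resize(a,(800,600),interpolation=cv2.INTER_CUBIC))
print(get_time(),get_tcp_rot(),get_tool_pos())
E
```

```text
scene (array([ 1.40745948, -0.16214247,  0.68470663]), array([-0.82409907,  0.17077948, -0.54008804])) 478.1882814575508
side (array([0.32823935, 0.74004895, 0.90759936]), array([ 0.18110551, -0.65386989, -0.73461212])) 438.8925117342276
0.1 [-2.81974019e-04  8.22203358e-01 -5.69193575e-01 -4.83013267e-04] [ 0.21990467 -0.58469575  0.23072059]
```

View pics/sc_big.png

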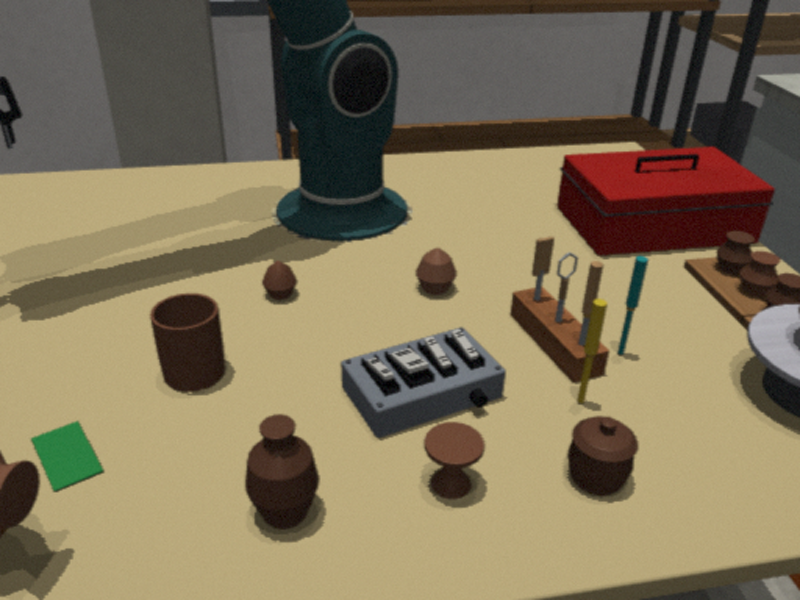

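View pics/si_big.png

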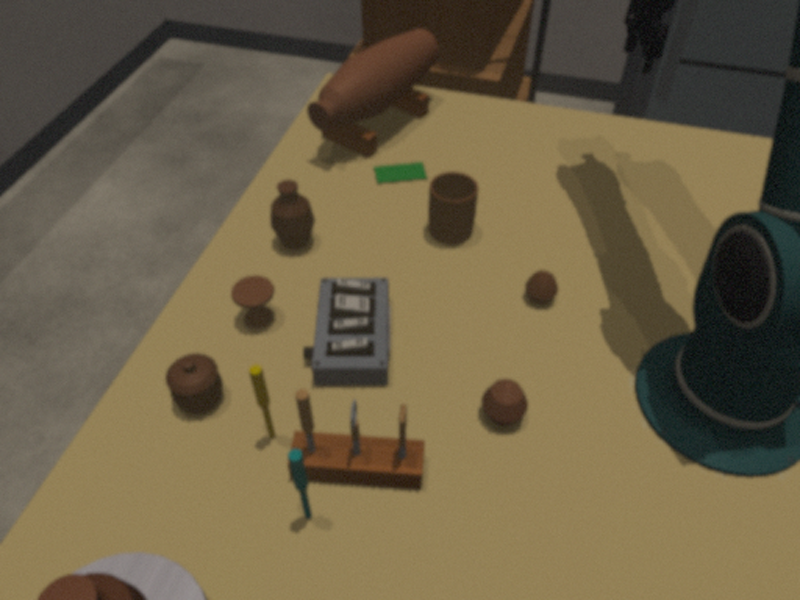

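The scene view (800×600) shows these tools:
- **Candidates for the stylus:** turquoise (638,260), yellow (597,303), flat blade (543,240), wire loop (567,258), and a plain wooden handle (594,266), which is the stylus. In the side view it is at (303,393).
- **Open pot:** (187,300) in scene and (453,180) in side.
- **Wide rocker:** second from the pot end of the box, at scene (407,362) and side (352,302).

Next I'll check these in a close crop.

```bash
python3 - <<'E'
import cv2,numpy as np
a=cv2.imread("pics/scene0.png");b=cv2.imread("pics/side0.png")
f=lambda i,x,y,w,h:cv2.resize(i[y:y+h,x:x+w],(400,300),interpolation=cv2.INTER_CUBIC)
# each 100x75 -> x4
cv2.imwrite("pics/crop1.png",np.vstack([np.hstack([f(a,320,150,100,75),f(a,216,205,100,75)]),np.hstack([f(b,180,240,100,75),f(b,180,175,100,75)])]))
E
```

```text
(no output)
```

View pics/crop1.png

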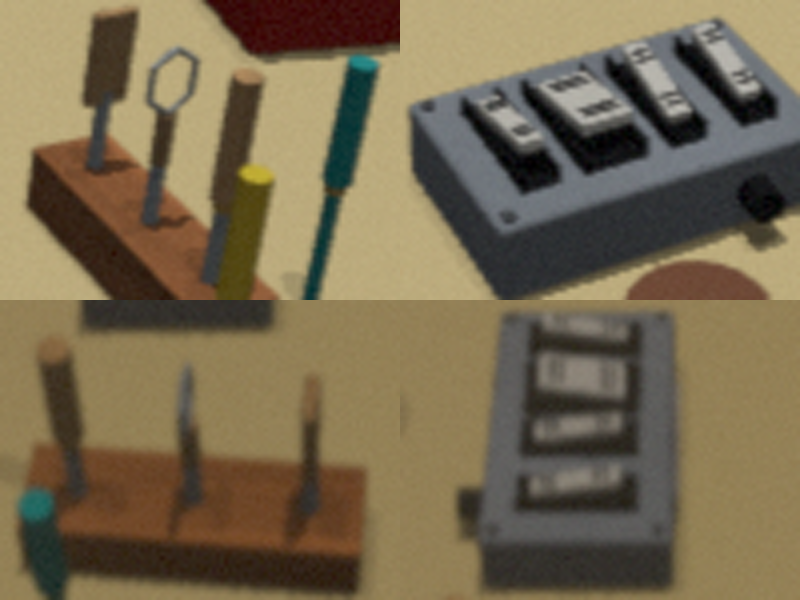

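```bash
python3 - <<'E'
from h import *
np.set_printoptions(precision=4,suppress=True)
a=load("pics/scene0.npz");b=load("pics/side0.npz")
A=lambda x,y:(x/4+320,y/4+150);B=lambda x,y:(x/4+216,y/4+205);C=lambda x,y:(x/4+180,(y-300)/4+240);D=lambda x,y:(x/4-100+180,(y-300)/4+175)
B2=lambda x,y:B(x-400,y)
print("top",tri(a,A(248,77),b,C(54,349)))
print("rod@block",tri(a,A(212,280),b,C(77,495)),onz(a,*A(212,280),.045),onz(b,*C(77,495),.045))
print("blade rod",onz(a,*A(98,168),.045),onz(b,*C(310,512),.045))
print("loop rod",onz(a,*A(153,224),.045),onz(b,*C(192,500),.045))
for n,p in dict(FL=(412,105),FR=(725,18),NL=(497,230)).items(): print("box",n,onz(a,*B2(*p),.05))
print("box side view",[onz(b,*D(*p),.05) for p in ((503,315),(675,315),(670,550),(483,550))])
for p,z in (((530,82),.064),((580,68),.064),((580,138),.073),((632,118),.073)): print("wide",onz(a,*B2(*p),z))
for p in ((538,355),(630,355),(630,400),(536,400)): print("wide side",onz(b,*D(*p),.068))
print("pot rim", onz(a,187/1.5625,309/1.5625,.11),onz(b,453/1.5625,187/1.5625,.11),tri(a,(187/1.5625,309/1.5625),b,(453/1.5625,187/1.5625)))
for p in ((153,309),(221,309)): print(onz(a,p[0]/1.5625,p[1]/1.5625,.11))
for t in ((597,303),): pass
print("yellow",onz(a,583/1.5625,402/1.5625,0),onz(b,270/1.5625,437/1.5625,0),"turq",onz(a,624/1.5625,354/1.5625,0),onz(b,308/1.5625,516/1.5625,0))
E
```

```text
top (array([0.5852, 0.2828, 0.1768]), np.float64(0.0012381160664584633))
rod@block (array([0.5847, 0.2857, 0.0409]), np.float64(0.00034624490530231597)) [0.5898 0.2827 0.045 ] [0.5835 0.288  0.045 ]
blade rod [0.4658 0.2585 0.045 ] [0.4561 0.2635 0.045 ]
loop rod [0.5303 0.2699 0.045 ] [0.5211 0.2739 0.045 ]
box FL [ 0.5815 -0.0708  0.05  ]
box FR [0.5282 0.1194 0.05  ]
box NL [ 0.6901 -0.0419  0.05  ]
box side view [array([ 0.6851, -0.0336,  0.05  ]), array([ 0.572 , -0.0654,  0.05  ]), array([0.5191, 0.1271, 0.05  ]), array([0.6282, 0.1576, 0.05  ])]
wide [ 0.5897 -0.0074  0.064 ]
wide [0.5815 0.0219 0.064 ]
wide [0.6529 0.0073 0.073 ]
wide [0.6409 0.0373 0.073 ]
wide side [0.643 0.011 0.068]
wide side [ 0.585  -0.0053  0.068 ]
wide side [0.5733 0.0324 0.068 ]
wide side [0.6312 0.0487 0.068 ]
pot rim [ 0.5072 -0.2758  0.11  ] [ 0.5069 -0.2736  0.11  ] (array([ 0.5069, -0.2755,  0.1092]), np.float64(0.0012159761702630726))
[ 0.4999 -0.3217  0.11  ]
[ 0.5145 -0.2298  0.11  ]
yellow [0.6647 0.2593 0.    ] [0.6658 0.2584 0.    ] turq [0.568  0.3668 0.    ] [0.5652 0.3617 0.    ]
```

Triangulation puts the stylus top at (0.585, 0.283, 0.177) against an expected 0.180, and the pot rim at z = 0.109 against 0.110, so both fit. The two views disagree on the box by about 8 mm. I'll take a close look with the wrist camera over the box, then one over the stylus.

```bash
cat >> h.py <<'E'
def q(deg): t=np.radians(deg)/2; return [0.,float(np.cos(t)),float(np.sin(t)),0.]
np.set_printoptions(precision=4,suppress=True)
E
python3 - <<'E'
from h import *
movep([0.585,0.02,0.33],q(-79)); c1=snap("wrist","pics/w1.png"); print(get_time(),ray(c1,256,192))
movep([0.583,0.27,0.30],q(-79)); c2=snap("wrist","pics/w2.png"); print(get_time(),ray(c2,256,192),get_tool_pos(),get_joint_pos(),get_force())
a=cv2.imread("pics/w1.png");b=cv2.imread("pics/w2.png")
cv2.imwrite("pics/w12.png",np.vstack([cv2.resize(a,(400,300),interpolation=3),cv2.resize(b,(400,300),interpolation=3)]))
E
```

```text
2.675 (array([0.6518, 0.0306, 0.4722]), array([-0.2532, -0.0421, -0.9665]))
3.7167 (array([0.6505, 0.2798, 0.4424]), array([-0.2526, -0.0424, -0.9666])) [0.5839 0.2679 0.3002] [-0.0252  0.4677 -0.6449  1.4665  0.2859  1.3022 -2.0757] [ 0.2076 -0.0457  0.382 ]
```

View pics/w12.png

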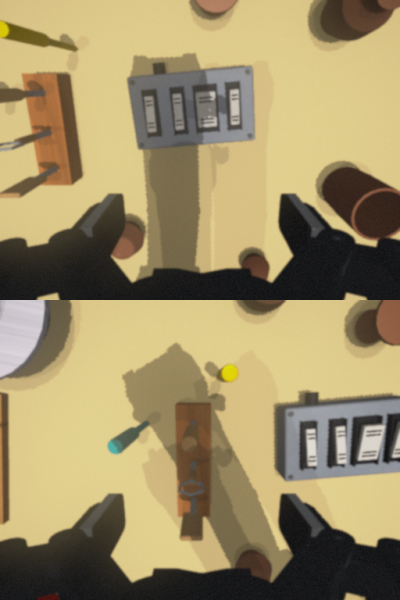

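```bash
python3 - <<'E'
from h import *
a=cv2.imread("pics/w1.png");b=cv2.imread("pics/w2.png")
f=lambda i,x,y,w,h,s:cv2.resize(i[y:y+h,x:x+w],None,fx=s,fy=s,interpolation=cv2.INTER_CUBIC)
A=f(a,155,75,180,120,4)   # 720x480
B=f(b,210,122,120,30,4)
cv2.imwrite("pics/crop2.png",A)
cv2.imwrite("pics/crop3.png",f(b,210,110,90,110,5))
c=load("pics/w2.npz"); print("pred stylus top",proj(c,[.585,.283,.18]),proj(c,[.585,.284,.1]),proj(c,[.585,.284,.045]))
E
```

```text
pred stylus top [238.9784 185.1179] [242.2469 166.9591] [244.3227 158.6388]
```

View pics/crop2.png

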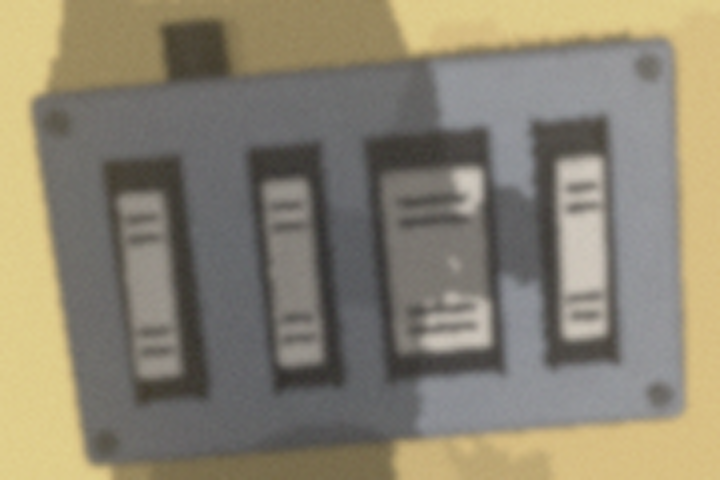

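View pics/crop3.png

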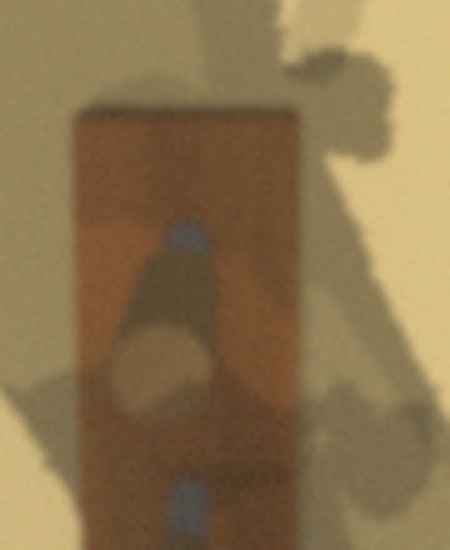

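```bash
python3 - <<'E'
from h import *
c=load("pics/w1.npz");d=load("pics/w2.npz");a=load("pics/scene0.npz")
W=lambda x,y:(x/4+155-.4,y/4+75-.4)
P=[onz(c,*W(*p),.05)for p in((35,97),(668,40),(685,415),(95,463))]
print("box",*P,np.mean(P,0),[np.linalg.norm(P[i]-P[(i+1)%4]) for i in range(4)])
P=[onz(c,*W(*p),z)for p,z in(((378,170),.074),((485,165),.074),((495,350),.062),((392,358),.062))]
print("wide",*P,np.mean(P,0),[np.linalg.norm(P[i]-P[(i+1)%4]) for i in range(4)])
print("top",onz(d,242.1,183.7,.18), tri(d,(242.1,183.7),a,(382,169.25)))
print("rod",onz(d,210+188/5-.4,110+237/5-.4,.05))
E
```

```text
box [0.6358 0.1459 0.05  ] [ 0.6886 -0.0407  0.05  ] [ 0.5766 -0.074   0.05  ] [0.5241 0.1133 0.05  ] [0.6063 0.0361 0.05  ] [np.float64(0.19386467949709177), np.float64(0.11682709975754475), np.float64(0.1944889809439959), np.float64(0.11641454926089821)]
wide [0.6353 0.0382 0.074 ] [0.6426 0.0077 0.074 ] [ 0.5877 -0.0075  0.062 ] [0.5791 0.0237 0.062 ] [0.6112 0.0155 0.068 ] [np.float64(0.03138649263528481), np.float64(0.05817889951481666), np.float64(0.03236935163695389), np.float64(0.05919775430141325)]
top [0.5867 0.2807 0.18  ] (array([0.5867, 0.2816, 0.1778]), np.float64(0.002051083763072616))
rod [0.5884 0.2809 0.05  ]
```

```bash
python3 - <<'E'
from h import *
gripper_to(0.55)
movep([0.587,0.281,0.24],q(-79))
print(move_linear([0.587,0.281,0.131],rate=.1,guard=8),get_tool_pos(),get_force())
gripper_to(0.0,90); print("gap",get_finger_gap(),get_force(),get_time())
print(move_linear([0.587,0.281,0.26],rate=.1),get_finger_gap(),get_force())
c=snap("wrist","pics/w3.png");snap("side","pics/s3.png");snap("scene","pics/c3.png");print(get_time(),get_tool_pos())
for n in("c3","s3"):print(n,proj(load(f"pics/{n}.npz"),[.587,.281,.139]))
a=cv2.imread("pics/c3.png");b=cv2.imread("pics/s3.png")
f=lambda n,p:cv2.resize(cv2.imread(f"pics/{n}.png")[int(p[1])-80:int(p[1])+40,int(p[0])-50:int(p[0])+50],(400,480),interpolation=2)
cv2.imwrite("pics/crop4.png",np.hstack([f(n,proj(load(f"pics/{n}.npz"),[.587,.281,.139])) for n in("c3","s3")]))
E
```

```text
False [0.5873 0.2812 0.1317] [ 0.8179 -0.0189 -0.2204]
gap 0.18587833434104437 [-0.4173  1.1915  4.2384] 6.1583
False 0.18572970534961944 [-0.0023 -0.1457 -1.8621]
7.75 [0.5869 0.2809 0.2596]
c3 [378.4277 184.5629]
s3 [194.655  262.0691]
```

View pics/crop4.png

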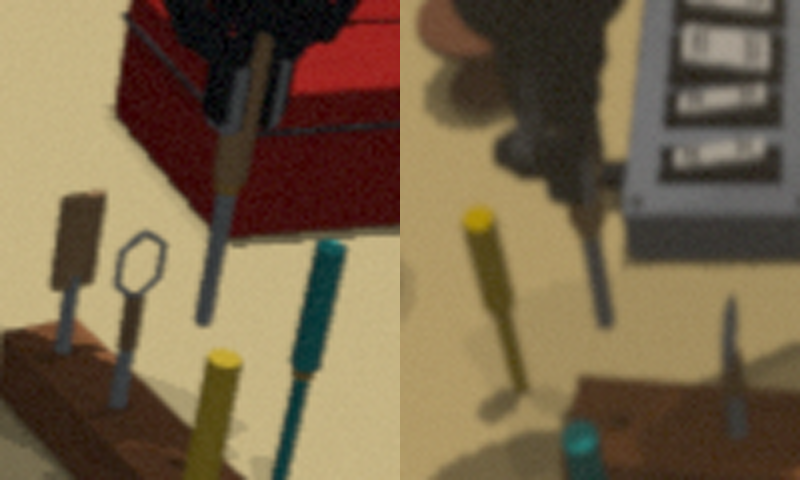

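Stylus in hand and vertical, tip at scene px (379,185) and side px (195,264), within 2 px of where it should be. Next I'll hover over the far pad and look.

```bash
python3 - <<'E'
from h import *
a,b=load("pics/c3.npz"),load("pics/s3.npz"); print("tip",tri(a,(379,185.2),b,(195.25,263.75)))
movep([0.6285,0.0205,0.26],q(-79))
print(move_linear([0.6285,0.0205,0.206],rate=.1,guard=10),get_tool_pos(),get_force())
P=[.6285,.0205,.073];o=[]
for n in("scene","side"):
    c=snap(n,f"pics/h_{n}.png");p=proj(c,P).round().astype(int);print(n,p);i=cv2.imread(f"pics/h_{n}.png")
    o.append(cv2.resize(i[p[1]-35:p[1]+35,p[0]-35:p[0]+35],(390,390),interpolation=2))
cv2.imwrite("pics/crop5.png",np.hstack(o));print(get_time())
E
```

```text
tip (array([0.5854, 0.2832, 0.1363]), np.float64(0.0005856929257160145))
False [0.6288 0.0208 0.2064] [-0.7226  0.2473 -0.8305]
scene [265 232]
side [218 191]
9.575
```

View pics/crop5.png

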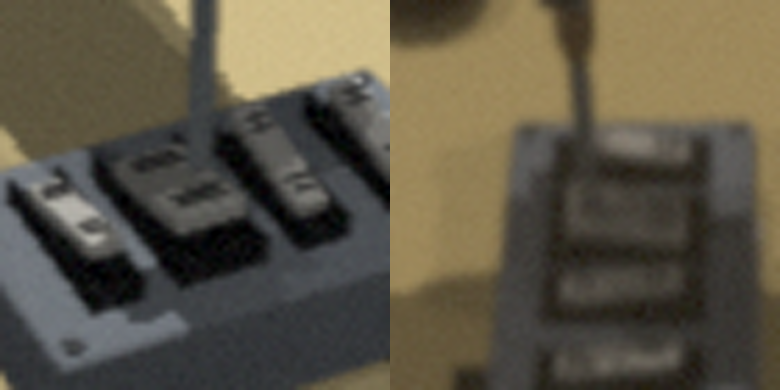

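The tip hovers above the far pad, at scene px (266,222) and side px (218,186). I'll press now.

```bash
python3 - <<'E'
from h import *
a,b=load("pics/h_scene.npz"),load("pics/h_side.npz"); print("tip",tri(a,(265.9,222.1),b,(218,185.6)))
for z in np.arange(.203,.1769,-.002):
    g=move_linear([0.6285,0.0205,float(z)],rate=.02,guard=14); F=get_force(); print(get_tool_pos()[2],F,g)
    if g or F[2]>14: break
dwell(.2);print(get_force(),get_tool_pos(),get_finger_gap())
move_linear([0.6285,0.0205,0.28],rate=.12)
movep([0.585,-0.16,0.33],q(-79))
o=[]
for n,P,r in(("wrist",[.61,.02,.06],70),("scene",[.61,.03,.06],50)):
    c=snap(n,f"pics/p_{n}.png");p=proj(c,P).round().astype(int);print(n,p);i=cv2.imread(f"pics/p_{n}.png")
    y0,x0=max(0,p[1]-r),max(0,p[0]-r);print(x0,y0)
    o.append(cv2.resize(i[y0:y0+2*r,x0:x0+2*r],(400,400),interpolation=2))
cv2.imwrite("pics/crop6.png",np.hstack(o));print(get_time())
E
```

```text
tip (array([0.6272, 0.0225, 0.0965]), np.float64(0.000797074928646189))
0.20301261930185888 [ 0.2894 -0.0416 -1.0703] False
0.200876376670108 [-0.3251 -0.114  -0.9978] False
0.19885935996449702 [-1.3162 -0.3852 -0.215 ] False
0.19684548895674714 [-0.2529  0.1724 -0.5357] False
0.19484685730538318 [ 0.3704 -0.21   -0.0558] False
0.19309620782850467 [-0.048   0.8131 -0.2869] False
0.19104428849907068 [1.26  0.736 0.94 ] False
0.18894226748225393 [2.0682 0.7669 2.1527] False
0.18706802982549103 [2.9255 1.0696 4.9515] False
0.18640093615236525 [ 1.3216  1.261  19.243 ] False
[ 0.3313  0.5264 18.1357] [0.6294 0.0208 0.1864] 0.1907809350240553
wrist [115 112]
45 42
scene [267 231]
217 181
14.1583
```

View pics/crop6.png

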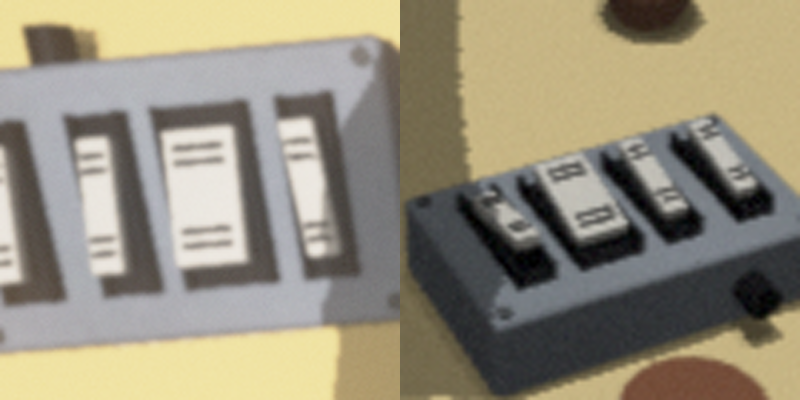

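The tip met the pad at about z = 0.071 and the force rose to 18 N at a hard stop at z ≈ 0.065, as specified. The wide rocker (scene crop (580,200)) now lies like the rockers that are on, and the three narrow ones look unchanged. On to the pot.

```bash
python3 - <<'E'
from h import *
movep([0.507,-0.2755,0.30],q(-79))
print(move_linear([0.507,-0.2755,0.150],rate=.1,guard=8),get_tool_pos(),get_force(),get_time())
print(move_linear([0.507,-0.2755,0.126],rate=.03,guard=5),get_tool_pos(),get_force())
p=get_tool_pos(); print(move_linear([0.507,-0.2755,float(p[2])+.001],rate=.03))
gripper_to(0.5); print(get_finger_gap(),get_force())
move_linear([0.507,-0.2755,0.30],rate=.1); dwell(.5)
print(get_force(),get_time())
o=[]
for n in("scene","side"):
    c=snap(n,f"pics/e_{n}.png");q_=proj(c,[.507,-.2755,.1]).round().astype(int);i=cv2.imread(f"pics/e_{n}.png")
    x0,y0=max(0,q_[0]-90),max(0,q_[1]-70);o.append(cv2.resize(i[y0:y0+150,x0:x0+200],(400,300),interpolation=2))
cv2.imwrite("pics/crop7.png",np.hstack(o))
E
```

```text
False [ 0.5073 -0.2756  0.1505] [-0.1842 -0.1089 -0.2405] 16.4333
True [ 0.507  -0.2755  0.1292] [-0.3069 -0.9922  6.8572]
False
0.49925739529257573 [0.0723 0.0066 0.8918]
[-0.1733  0.3381  0.2684] 20.0667
```

View pics/crop7.png

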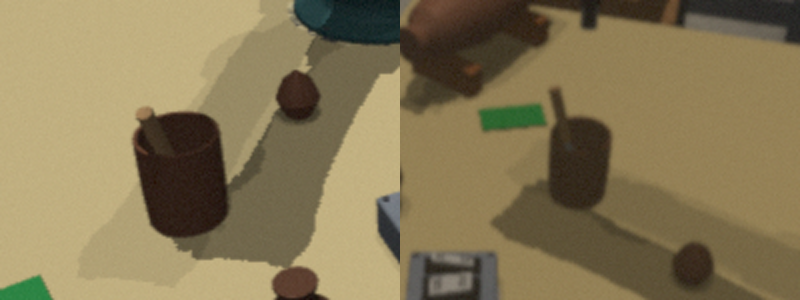

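The stylus leans tip down inside the upright pot (handle top at crop (145,113)). The gripper is clear, and the clock reads 20 s.

```bash
python3 -c "
from station import *
print(get_force(),get_joint_vel(),get_time()); print(sign_off())"
```

```text
[ 0.30262984  0.2576335  -0.30614403] [ 0.00039158  0.00113531 -0.000456    0.00076482  0.00143125  0.00141811
  0.00039169] 20.1667
the job is handed in; nothing more can be done
None
```

The job is done and was handed in at about 20 s of the 58 s allowed. I took the round-handled stylus from the tool block and pressed the wide rocker's raised half down with its tip. I then stood the stylus tip down in the open pot, let go and moved the gripper clear.

- **Wide rocker:** the press ended at a firm stop, about 18–19 N, with the tip about 65 mm above the bench, where the pad should be when on. In the pictures it then lies like the rockers that are on.
- **Narrow rockers:** all three looked unchanged after the press. I judged this by eye and did not measure their angles.
- **Stylus and pot:** the last pictures show the pot upright with the stylus leaning inside it. Force on the gripper was near zero, so it was touching nothing.
- **Disagreements:** the first two camera views disagreed on the box position by about 8 mm, so I used a close wrist-camera view instead. While hovering over the pad, the pictures put the tip about 11 mm higher than the arm's own position did. The contact heights on the rocker and the pot floor agreed with the arm.

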